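Feel the vice opening with a taper gauge

TASK

Draw the taper feeler gauge up out of its wooden holder and slide its blade, upright and lying flat with the plates, down between the two sprung jaw plates of the machine vice, about midway along them, until it drags snugly on both plates but has not pressed either plate back more than a millimetre or two. Keep it at that depth: the job finishes with the gauge still gripped in the gripper, not let go. Leave the oil bottle, file, brush and square where they are.

Things in the scene. Friction and masses are not known exactly. Their poses are not given: they have to be found in the camera images.
- gauge: taper feeler gauge, loose, about 0.15 kg, standing point down in the holder. Origin: centre of the blade's tip, z up to the handle. Steel blade 70 mm long, 20 wide (x), thickness (y) growing evenly, symmetrically from 2 mm at the tip to 12 at z = 70 mm. Flange 36 x 26 mm, z = 70 to 75 mm; black block handle 30 (x) by 18 (y) mm, z = 75 to 125 mm, to be gripped across its 18 mm (y)
- gauge_grip (a point): middle of the gauge's black handle, 101 mm above the blade's tip
- holder: fixed light-wood block 70 (x) by 60 (y) mm, 78 mm high, origin at the centre of its underside; an upright slot 24 (x) by 16 (y) mm runs through its middle. The gauge's flange rests on its top, with the tip 8 mm above the work surface, gauge x and y along the holder's
- vice: grey machine vice, fixed. Origin at bench height below the gap-side face of the fixed jaw's sprung plate; x along the gap, y across it to the moving jaw and screw. Bed 120 mm wide (x), open in the middle over 70 mm (x) down to the bench, rails 25 mm high; fixed jaw on the -y side, 92 mm high with its cover. Counts the fixed jaw and its plate
- jaw: the vice's moving jaw with screw and bar, standing still at an opening that differs each time; axes parallel to the vice's; origin at bench height below the gap-side face of its sprung plate. Gap = its distance from the vice's origin, 4.5 to 7.5 mm. Counts its plate
- face_a (a point): middle of the top edge of the gap-side face of the fixed jaw's steel plate, 88 mm above the bench. Both plates are 100 mm long (x), 8 mm thick, their faces 36 to 88 mm high, no lead-in; a grey cover on each jaw, top at 92 mm, hides the plate's back edge up to 6 mm from its face
- face_b (a point): the same point of the moving jaw's steel plate, across the gap from face_a
- plate_a (a joint): how far the fixed jaw's plate is pressed back from the gap (m): 0 at rest, stop at 0.005; its spring starts at 1 N and adds 2.5 N per mm. When the blade is snug on both plates, pushing it down meets several newtons of drag
- plate_b (a joint): the same for the moving jaw's plate
- oiler: grey plastic oil bottle 52 mm across, 120 mm tall, loose, upright; bystander; origin at its underside. It and the holder may have changed places
- file: flat file with a wooden handle, 325 mm long, lying on the bench; bystander; origin near its middle
- brush: bench brush lying on the bench; bystander
- square: try square, thick stock 100 mm and thin blade 130 mm, lying on the bench; bystander
There are look-alikes about, which are no part of the job. What is meant by the gauge is not green, red or yellow, and is the larger of those in its own colour.

How it is judged (in metres and radians):
On the way, in this order (a step that is already met when the one before it is completed fails the run):
1. the gauge is gripped and its tip is drawn clear above the holder (height (world z) of gauge above 0.08 m and contact force between the fingers and gauge above 2 N), for 0.1 s.
2. the tip is between the jaw plates, 8 mm or more below their top edges (z of gauge in the frame of face_a below -0.008 m and horizontal distance between gauge and face_a below 0.03 m), for 0.05 s.
At the end, for the whole second after the job is handed in: Gauge still gripped, at rest, upright and along the gap (0.12 rad), within 22 mm of the plates' middle; tip 10 mm or more below their tops, 6 mm or more above the bench; over 1 N on each plate, neither pressed back over 2.5 mm (contact force between gauge and vice above 1 N and contact force between gauge and jaw above 1 N and value of joint each of plate_a, plate_b below 0.0025 m and contact force between the fingers and gauge above 2 N and z of gauge in the frame of face_a below -0.01 m and height (world z) of gauge above 0.006 m and x of gauge in the frame of vice between -0.022 and 0.022 m and y of gauge in the frame of vice above -0.003 m and y of gauge in the frame of jaw below 0.003 m and angle between gauge's own z axis and vertical below 0.12 rad and angle between the x axis of gauge and the x axis of vice, either way round below 0.12 rad and linear speed of gauge below 0.01 m/s); the arm keeps its last pose, push and grip.
It fails at once if the oil bottle was moved more than 15 mm (distance of oiler from where it was at the start of the episode above 0.015 m).
It fails at once if the file was moved more than 15 mm (distance of file from where it was at the start of the episode above 0.015 m).
It fails at once if the brush was moved more than 15 mm (distance of brush from where it was at the start of the episode above 0.015 m).
It fails at once if the square was moved more than 15 mm (distance of square from where it was at the start of the episode above 0.015 m).
It also fails if it takes over 38 s, if anything falls off the work surface, if the arm or the gripper's body presses on something with over 40 N, if the wrist force passes 120 N, or if a joint passes its speed limit or range.

ROBOT

A 6-joint arm with a two-finger parallel gripper is mounted at the origin on the work surface. World frame = base frame: x ahead of the robot, y to its left, z up, the work surface at z = 0. Lengths are in mm, angles in degrees, forces in N, time in s.
With the tool pointing down it reaches from about 375 to 925 mm from the base axis. Payload 5.7 kg.
Tool frame: the origin (TCP) lies midway between the tips of the shut fingers; the grasp point (between the pads) lies 19 mm behind it; z points along the fingers, y is the direction in which the jaws open and shut (so a half turn about z gives the same grasp; the last joint's range is limited). The gripper opens to 85 mm and grips with 20 to 120 N. Pads are 22 mm wide; open, the fingers measure 114 mm over their backs; the gripper's body (76 mm by 85 mm) begins 54 mm behind the grasp point. The pads swing forward as they close: fully open they stand 13 mm farther back than shut.
Start: joints at [-83.658, 20.558, 86.54, -0, 72.909, -6.595], TCP at [134.319, -584.741, 231.267] pointing down, gripper open.
Joint ranges: [-170.27, 170.27], [-57.76, 135], [12.27, 136.19], [-55.21, 235.2], [11.17, 155.16], [-170.74, 170.74]. Speed limits (degrees/s): [136.94, 136.94, 180, 180, 180, 180].

INTERFACE

Orientations are given as a 3x3 rotation matrix whose columns are the frame's x, y, z axes.
In Python, from station import bot gives the robot as it stands.
- The arm moves only by the tool drive_tool, never from a script. Its argument "rows" is a list of rows, each a list of 3 entries, a list of its own where there are three numbers: the shift along the tool's x, y, z in m, then the turn, a rotation vector about the tool's x, y, z in rad, then the opening, from 0 (shut) to 1 (fully open). In form: [[[dx, dy, dz], [rx, ry, rz], grip], ...]. A call has 1 to 20 rows; each row is the pose to reach, as a shift and turn from the pose commanded when the call began, along the tool's axes at that moment; what a row does not reach only later rows make up. A row lasts 1/8 s, in which the tool goes at most 62.5 mm and 10.7 degrees, less where a joint would pass 70% of its speed; a pose out of reach is approached as far as the arm can. A call with a gripper value outside its range is refused whole. The fingers move at their own pace and stop on an object; "force" is the grip in N (left out, the last holds). Time passes only in rows, so rows that repeat a pose let the fingers close. It gives the time, the measured TCP pose, the force and the opening at its end, in the units of the state.
- bot.observe(): the state, without advancing time (a new reading comes with each control period).
- bot.get_image(name): name is "scene" or "top"; returns a dict with "pixels" (480x640x3 uint8, red, green, blue), "fx", "fy", "cx", "cy" (pixels), "R" (3x3) and "t" (3): a world point X has camera coordinates R X + t. Camera axes: x right, y down, z forward; pixel columns grow to the right and rows downward; lengths in mm; the calibration is good to about 2 mm. A picture is of the moment at which its call begins. There is no depth.
- bot.sign_off(): hands the job in, once; it reports no verdict.
Trained networks look in the newest picture that a camera, given by its name, has taken for a name from the list of things; names that differ only in an ending like _2 or _b are one class to them, and where a whole thing is asked for, a point or a joint stands for the part that bears it (a point fixed in the world has none). Each returns a list of dicts, best first, with "confidence" (0 to 1); they miss things now and then, are a little off and sometimes report something else, mostly with a low value. They report only what shows in the picture. A call takes as long as a camera call. They do not tell look-alikes from the thing itself.
- bot.silhouettes(camera, target): "region" (480x640 bool, what is visible of it).
- bot.tip_of(camera, target): "xyz" ([x, y, z] in mm, in world coordinates, good to about 4 mm: a listed point, or the origin of a listed thing).
The state is a dict: "time_s": time; "joints": joint angles; "qd": joint speeds; "tau": joint torques, N m; "tool_pos": TCP position; "tool_rot": TCP orientation; "ft_force": force on the tool from outside, world axes, zero at the start; "torque": the same for the moment, N m; "grip_width": opening from 0.0 (shut) to 1.0 (fully open).
Only numpy, scipy, OpenCV 4.12 (cv2) and the standard library are available. Lean on these libraries where they do the work, as an engineer would, in place of code of your own. Each camera call takes 0.05 s, during which the arm holds its last target. There are 200 camera calls.

## Working session

There is one attempt and no reset: what is moved stays moved. The work goes in short steps, Python scripts to look and compute and a tool call to move; the robot and the scene stay as the last step left them, time stands still between calls to the robot, and variables do not carry over. Pictures are saved under pics/ and viewed, on a budget of 10 in all, crops included, one or two more only if the job needs it, and the job is handed in when it is done.

Besides the shell and the picture viewer there is one more tool, called as a command line: name --argument value ..., lists and objects as JSON in quotes. drive_tool: Moves the arm, as the interface text tells. Its arguments: {"type":"object","properties":{"rows":{"type":"array"},"force":{"type":"number"}},"required":["rows"]}

```bash
mkdir -p pics
cat > h.py <<'E'
import numpy as np, cv2
from station import bot
def save(im,name,crop=None,scale=1):
    p=im["pixels"][:,:,::-1]
    if crop: x0,y0,x1,y1=crop; p=p[y0:y1,x0:x1]
    p=cv2.resize(np.ascontiguousarray(p),None,fx=scale,fy=scale,interpolation=cv2.INTER_CUBIC); cv2.imwrite("pics/"+name,p)
def proj(im,X):
    X=np.atleast_2d(X).astype(float); c=X@np.array(im["R"]).T+np.array(im["t"])
    return np.c_[im["fx"]*c[:,0]/c[:,2]+im["cx"], im["fy"]*c[:,1]/c[:,2]+im["cy"]]
def ray(im,u,v):
    R=np.array(im["R"]);t=np.array(im["t"]); d=R.T@np.array([(u-im["cx"])/im["fx"],(v-im["cy"])/im["fy"],1.]); return -R.T@t,d
def atz(im,u,v,z):
    o,d=ray(im,u,v); return o+d*(z-o[2])/d[2]
E
python3 - <<'E'
from h import *
o=bot.observe(); print({k:np.round(v,3).tolist() for k,v in o.items()})
for c in ["scene","top"]:
    im=bot.get_image(c); save(im,c+"0.png"); print(c,"cam pos",np.round(-np.array(im["R"]).T@im["t"]),im["fx"])
    for n in ["gauge","gauge_grip","holder","vice","jaw","face_a","face_b","oiler","file"]:
        print(n,[(np.round(d["xyz"],0).tolist(),round(d["confidence"],2),np.round(proj(im,d["xyz"])[0]).tolist()) for d in bot.tip_of(c,n)])
E
```

```text
{'time_s': 0.0, 'joints': [-83.658, 20.597, 86.598, 0.001, 72.911, -6.594], 'qd': [0.102, 0.037, 0.012, 0.09, -0.117, -0.113], 'tau': [-0.001, -52.763, -27.862, -0.001, 0.013, -0.0], 'tool_pos': [134.242, -584.09, 230.473], 'tool_rot': [[0.975, 0.224, -0.0], [0.224, -0.975, 0.002], [0.0, -0.002, -1.0]], 'ft_force': [0.283, 0.255, -0.283], 'torque': [-0.038, 0.008, 0.065], 'grip_width': 0.997}
scene cam pos [1206. -800.  841.] 534.6683117551449
gauge [([646.0, -568.0, 20.0], 0.77, [197.0, 391.0]), ([424.0, -301.0, 11.0], 0.7, [240.0, 265.0]), ([472.0, -396.0, 12.0], 0.61, [218.0, 296.0]), ([680.0, -368.0, 19.0], 0.59, [292.0, 341.0])]
gauge_grip [([524.0, -304.0, 109.0], 0.97, [263.0, 254.0]), ([541.0, -585.0, 9.0], 0.86, [159.0, 366.0]), ([397.0, -396.0, 8.0], 0.79, [198.0, 280.0]), ([681.0, -265.0, 9.0], 0.69, [330.0, 317.0]), ([361.0, -260.0, 12.0], 0.63, [237.0, 244.0])]
holder [([524.0, -311.0, -2.0], 0.73, [265.0, 293.0]), ([526.0, -308.0, 107.0], 0.59, [262.0, 256.0])]
vice [([564.0, 170.0, -2.0], 0.8, [415.0, 210.0])]
jaw []
face_a [([566.0, 180.0, 86.0], 0.69, [422.0, 180.0])
[... 690 characters left out ...]
37.0]), ([544.0, -583.0, 8.0], 0.67, [502.0, 254.0]), ([527.0, -306.0, 109.0], 0.48, [385.0, 257.0])]
holder [([526.0, -309.0, -1.0], 0.56, [381.0, 260.0])]
vice [([560.0, 177.0, -2.0], 0.95, [169.0, 243.0])]
jaw [([562.0, 177.0, 3.0], 0.71, [169.0, 242.0])]
face_a [([561.0, 180.0, 90.0], 0.71, [156.0, 239.0]), ([564.0, 173.0, 94.0], 0.6, [159.0, 238.0]), ([358.0, -500.0, 0.0], 0.43, [465.0, 335.0])]
face_b [([561.0, 180.0, 90.0], 0.71, [156.0, 239.0]), ([564.0, 173.0, 94.0], 0.6, [159.0, 238.0]), ([358.0, -500.0, 0.0], 0.43, [465.0, 335.0])]
oiler [([458.0, -157.0, -2.0], 0.93, [314.0, 289.0]), ([560.0, 172.0, -2.0], 0.7, [171.0, 243.0])]
file [([769.0, -153.0, -1.0], 0.56, [314.0, 155.0])]
```

View pics/scene0.png

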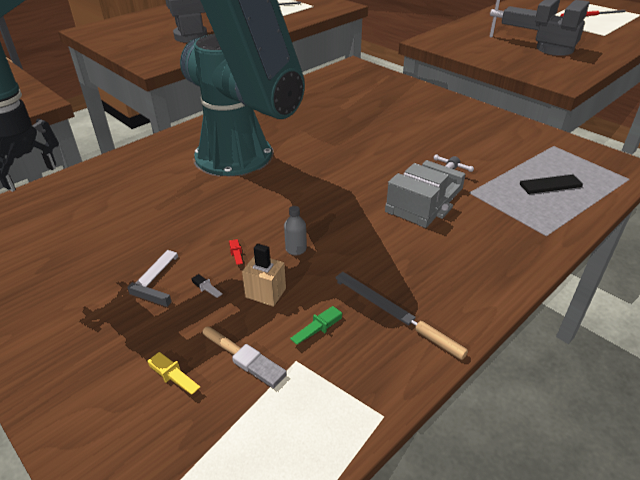

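View pics/top0.png

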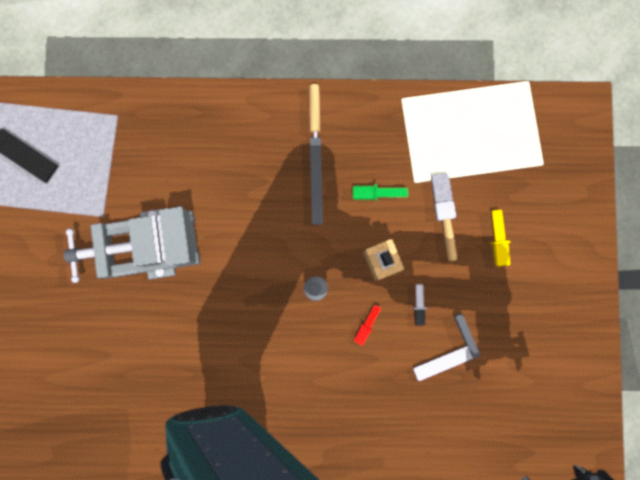

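Look-alike candidates (scene px): the black gauge in the holder (263,254), a small loose black one (205,285), red (236,250), green (318,325) and yellow (172,373). I choose the black one in the holder, since it is the larger of the two blacks. Next is a close crop to check it and the vice.

Run:
```python
from h import *
im=bot.get_image("top"); p=im["pixels"][:,:,::-1]
a=cv2.resize(p[225:295,350:420].copy(),(392,392),interpolation=cv2.INTER_CUBIC)
b=cv2.resize(p[200:284,130:204].copy(),None,fx=5,fy=5,interpolation=cv2.INTER_CUBIC)
h=max(a.shape[0],b.shape[0]); c=np.zeros((h,a.shape[1]+b.shape[1],3),np.uint8); c[:a.shape[0],:a.shape[1]]=a; c[:b.shape[0],a.shape[1]:]=b
cv2.imwrite("pics/crop1.png",c)
# handle top: dark pixels near the holder
g=p.astype(int).max(2)
roi=np.zeros(g.shape,bool); roi[245:275,370:400]=1
m=((g<45)&roi).astype(np.uint8); n,l,s,ce=cv2.connectedComponentsWithStats(m); 
for i in range(1,n):
    if s[i][4]>20: print("dark",s[i],ce[i])
i=1+np.argmax(s[1:,4]); pts=np.argwhere(l==i)[:,::-1]
w=np.array([atz(im,u,v,133)[:2] for u,v in pts]).astype(np.float32); print("handle rect",cv2.minAreaRect(w))
hs=cv2.cvtColor(p.copy(),cv2.COLOR_BGR2HSV); print("wood px",p[250,375],p[265,372],"bench",p[300,400])
S=bot.silhouettes("top","holder")
for d in S:
    r=np.argwhere(d["region"])[:,::-1]; print("holder sil",d["confidence"],len(r),r.min(0),r.max(0))
    w=np.array([atz(im,u,v,78)[:2] for u,v in r]).astype(np.float32); print(cv2.minAreaRect(w))
for n in ["vice","jaw"]:
  for d in bot.silhouettes("top",n):
    r=np.argwhere(d["region"])[:,::-1]; print(n,d["confidence"],len(r),r.min(0),r.max(0))
```

```text
dark [382 255   5  10  22] [383.86363636 259.59090909]
handle rect ((520.9905395507812, -301.7287292480469), (20.03742027282715, 4.583980560302734), 26.751977920532227)
wood px [107 157 199] [ 82 121 151] bench [37 60 97]
holder sil 0.98 722 [365 241] [402 278]
((524.1580200195312, -306.6437072753906), (68.29349517822266, 66.54025268554688), 22.37994384765625)
holder sil 0.54 1414 [309  84] [322 223]
((755.1434326171875, -159.01016235351562), (308.7431335449219, 23.57730484008789), 2.1216206550598145)
vice 0.75 4094 [ 91 207] [200 278]
jaw 0.57 802 [364 240] [403 279]
jaw 0.56 2095 [ 64 216] [163 280]
```

View pics/crop1.png

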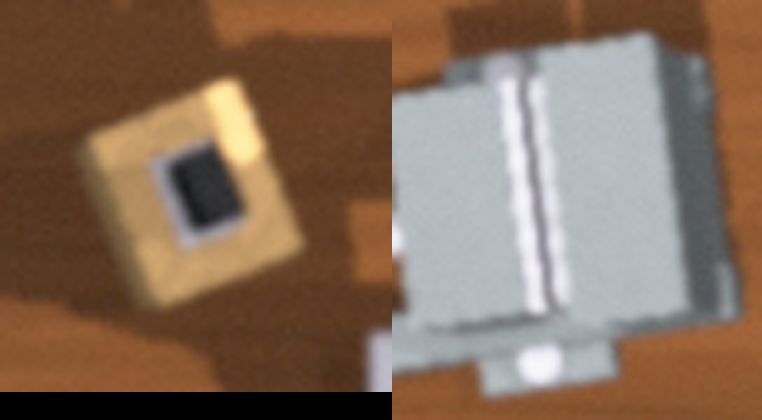

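The close crop shows the black-handled gauge standing in the wooden holder, handle top at about top px (386.6, 258.6), with its long side along the holder's 70 mm side. The vice gap is the dark line from (157.7, 216) to (161.6, 261).

```bash
cat >> h.py <<'E'
def go(target,yaw_deg,o=None):
    """shift in tool axes (m) and turn about tool z (rad) so that tool y is along yaw+90 (mod 180), TCP at target"""
    o=o or bot.observe(); R=np.array(o["tool_rot"]); d=R.T@(np.array(target)-o["tool_pos"])/1000
    a=np.degrees(np.arctan2(R[1,0],R[0,0])); e=(yaw_deg-a+90)%180-90
    return np.round(d,4).tolist(), "rz(tool) deg/rad",round(-e,2),round(-np.radians(e),4), "tilt",np.round(R[:,2],4).tolist()
E
python3 - <<'E'
from h import *
im=bot.get_image("top"); g=im["pixels"].astype(float).mean(2)
print("handle top centre",atz(im,386.6,258.6,133).round(1))
# holder top-face corners from crop px
for c in [(238,78),(303,243)]: print("holder corner",atz(im,350+c[0]/5.6,225+c[1]/5.6,78).round(1))
P=[]
for v in range(219,259):
    u0=157.7+(v-216)*(3.9/45); us=np.arange(int(u0)-3,int(u0)+5)
    # dark valley centroid between bright plates
    k=us[np.argmin(g[v,us])]; y=g[v,k-1:k+2]; den=y[0]-2*y[1]+y[2]; s=.5*(y[0]-y[2])/den
    P.append([k+s,v])
P=np.array(P); print(P[::5].round(1).tolist())
W=np.array([atz(im,u,v,88) for u,v in P]); f=np.polyfit(W[:,0],W[:,1],1); print("gap line y=",f,"yaw",np.degrees(np.arctan(f[0])),"x range",W[:,0].min(),W[:,0].max(),"res",np.std(W[:,1]-np.polyval(f,W[:,0])),"y at 562",np.polyval(f,562))
print(g[238,150:172].round().tolist())
print("go", go([524.5,-305.5,230],21.8))
E
```

```text
handle top centre [ 522.9 -307.   133. ]
holder corner [ 568.4 -326.    78. ]
holder corner [ 505.4 -350.9   78. ]
[[155.8, 219.0], [156.8, 224.0], [157.2, 229.0], [157.9, 234.0], [158.6, 239.0], [159.2, 244.0], [159.7, 249.0], [160.6, 254.0]]
gap line y= [ 0.16519215 81.95923608] yaw 9.380102314560913 x range 521.0749873360501 604.5994663781512 res 0.2432004622920817 y at 562 174.7972238919483
[188.0, 186.0, 185.0, 190.0, 223.0, 241.0, 242.0, 217.0, 161.0, 161.0, 209.0, 229.0, 221.0, 201.0, 188.0, 188.0, 187.0, 187.0, 186.0, 185.0, 186.0, 187.0]
go ([0.4428, -0.1848, 0.0013], 'rz(tool) deg/rad', np.float64(-8.86), np.float64(-0.1547), 'tilt', [0.0, 0.0002, -1.0])
```

```bash
cat >> h.py <<'E'
from scipy.optimize import minimize
def boxpts(x,y,yaw,lx,ly,z0,z1):
    c,s=np.cos(yaw),np.sin(yaw)
    return np.array([[x+c*a-s*b,y+s*a+c*b,z] for a in(-lx/2,lx/2) for b in(-ly/2,ly/2) for z in(z0,z1)])
def fitbox(ims,masks,p0,dims,free_yaw=True,K=8):
    """max soft IoU of the projected box hull and masks (float images)"""
    def cost(p):
        yaw=np.radians(p[2]) if free_yaw else np.radians(p0[2]); t=0
        for im,m in zip(ims,masks):
            (u0,v0,u1,v1),M=m; q=((proj(im,boxpts(p[0],p[1],yaw,*dims))-[u0,v0]+.5)*K-.5)
            h=cv2.convexHull((q*16).astype(np.float32)).astype(np.int32); r=np.zeros(M.shape,np.uint8); cv2.fillConvexPoly(r,h,1,shift=4)
            t-= (r*M).sum()/np.maximum(r,M).sum()
        return t
    sim=np.array([p0,[p0[0]+4,p0[1],p0[2]],[p0[0],p0[1]+4,p0[2]],[p0[0],p0[1],p0[2]+6]],float)
    r=minimize(cost,p0,method="Nelder-Mead",options=dict(initial_simplex=sim,xatol=.02,fatol=1e-5)); return r.x.round(2),round(r.fun/len(ims),3)
def darkmask(im,roi,th,K=8):
    u0,v0,u1,v1=roi; g=im["pixels"][v0:v1,u0:u1].max(2).astype(np.float32)
    return roi,(cv2.resize(g,None,fx=K,fy=K,interpolation=cv2.INTER_CUBIC)<th).astype(float)
E
python3 - <<'E'
from h import *
a=bot.get_image("top"); b=bot.get_image("scene")
print(a["pixels"][252:268,378:396].max(2)); print(b["pixels"][240:276,252:276:2].max(2))
for th in (50,65,80):
    ma=darkmask(a,(374,246,399,273),th); mb=darkmask(b,(248,238,276,274),th)
    for s in ([a],[ma]),([b],[mb]),([a,b],[ma,mb]): print(th,fitbox(*s,[525,-307,21.8],(30,18,83,133)))
E
```

```text
[[169 169 168 152 131 112  92  82  72  58  83 152 222 248 253 253 252 247]
 [165 150 130 108  86  68  66  59  51  54  60 107 173 226 245 250 247 233]
 [154 139  99  63  53  52  50  52  53  54  53  78 128 184 223 233 229 220]
 [157 134  90  49  40  47  50  54  55  55  51  63  97 149 193 209 210 208]
 [156 134  92  50  36  41  45  51  53  52  46  51  79 126 169 195 205 208]
 [158 138 104  56  30  43  47  55  52  52  51  53  60 100 148 185 204 209]
 [161 146 120  78  39  35  40  53  54  54  53  53  55  79 125 172 200 208]
 [162 150 136 101  55  31  40  49  52  53  52  53  51  63 103 158 191 207]
 [166 159 146 124  79  38  33  42  49  54  54  50  53  60  88 137 178 201]
 [168 167 157 135  93  50  35  31  46  52  51  52  49  52  74 121 168 195]
 [175 170 160 141 111  66  37  30  35  47  52  53  55  56  73 116 163 196]
 [178 170 164 151 126  89  47  24  36  40  52  58  71  79 102 141 175 198]
 [179 173 166 155 139 105  63  44  36  54  70  92 109 127 146 169 190 203]
 [182 177 167 160 153 131  92  74  81  97 117 135 152 164 175 189 201 205]
 [180 179 172 166 162 157 137 123 129 138 158 168 
[... 1776 characters left out ...]
40 122]
 [135 146 151 131 225 221 239 122 137 147 149 140]
 [159 156 149 146 247 236 234 203 125 140 146 154]
 [173 154 169 157 243 232 231 234 201 147 134 151]]
50 (array([ 523.07, -304.76,   25.15]), np.float64(-0.225))
50 (array([ 524.85, -309.01,   50.88]), np.float64(-0.871))
50 (array([ 523.06, -307.58,   50.65]), np.float64(-0.54))
65 (array([ 524.19, -305.6 ,   23.17]), np.float64(-0.559))
65 (array([ 524.75, -308.9 ,   47.36]), np.float64(-0.887))
65 (array([ 524.1 , -308.46,   46.83]), np.float64(-0.715))
80 (array([ 523.13, -307.15,   24.12]), np.float64(-0.643))
80 (array([ 524.42, -308.63,   43.84]), np.float64(-0.903))
80 (array([ 524.75, -308.58,   41.  ]), np.float64(-0.765))
```

Handle position agrees to about 2 mm between cameras: (524.3, -307.5), yaw about 22.4°. Moving above it.

Run:
```python
from h import *
print(go([524.3,-307.5,230],22.4)); print(go([524.3,-307.5,91],22.4))
```

```text
([0.4422, -0.1829, 0.0013], 'rz(tool) deg/rad', np.float64(-9.47), np.float64(-0.1652), 'tilt', [-0.0, 0.0001, -1.0])
([0.4422, -0.1829, 0.1403], 'rz(tool) deg/rad', np.float64(-9.47), np.float64(-0.1652), 'tilt', [-0.0, 0.0001, -1.0])
```

drive_tool --rows '[[[0.055,-0.023,0],[0,0,-0.08],1],[[0.11,-0.0455,0],[0,0,-0.165],1],[[0.165,-0.068,0],[0,0,-0.165],1],[[0.22,-0.091,0],[0,0,-0.165],1],[[0.275,-0.114,0],[0,0,-0.165],1],[[0.33,-0.1365,0],[0,0,-0.165],1],[[0.385,-0.159,0],[0,0,-0.165],1],[[0.442,-0.183,0],[0,0,-0.165],1],[[0.442,-0.183,0],[0,0,-0.165],1],[[0.442,-0.183,0],[0,0,-0.165],1],[[0.442,-0.183,0.03],[0,0,-0.165],1],[[0.442,-0.183,0.06],[0,0,-0.165],1],[[0.442,-0.183,0.06],[0,0,-0.165],1]]'

```text
time_s: 2.98
tool_pos: [521.1, -307.4, 169.2]
tool_rot: [[0.925, 0.379, -0.005], [0.379, -0.925, 0.003], [-0.003, -0.005, -1.0]]
ft_force: [-0.5, 0.1, 0.1]
grip_width: 1.002
```

Run:
```python
from h import *
im=bot.get_image("scene"); save(im,"s1.png",(190,170,350,310),5)
o=bot.observe(); print(o["time_s"],o["tool_pos"],o["grip_width"],o["ft_force"]); print(go([524.3,-307.5,91],22.4,o))
```

```text
3.025 [ 522.44319206 -308.02610567  170.81240312] 1.002297936536333 [-0.32183152  0.34522131  0.13103808]
([0.002, 0.0004, 0.0798], 'rz(tool) deg/rad', np.float64(-0.12), np.float64(-0.002), 'tilt', [-0.0021, 0.0014, -1.0])
```

View pics/s1.png

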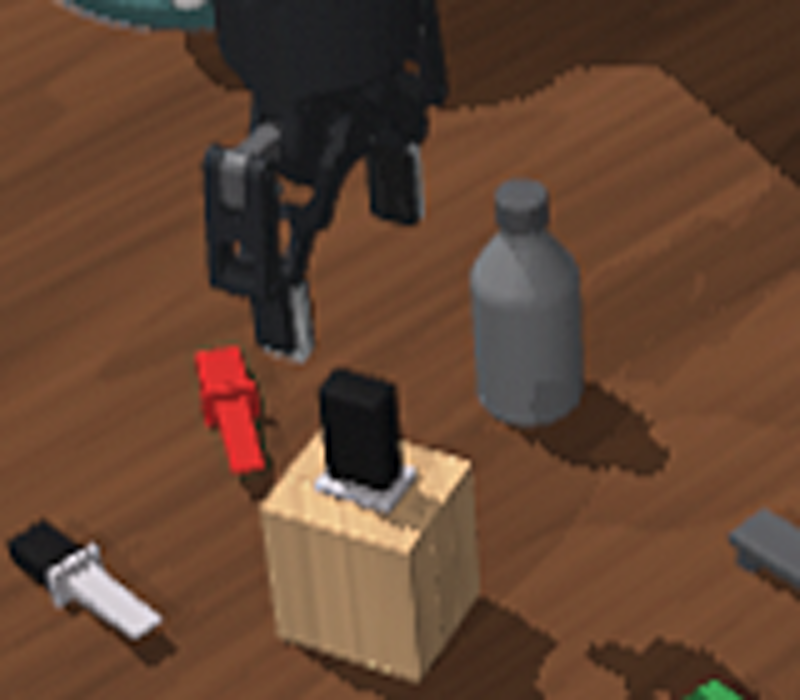

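The picture shows the open fingers straddling the handle from above at about (315, 220)/(400, 190) in the crop. The gauge is at (360, 430), and the oiler is well clear. Descending and gripping.

drive_tool --rows '[[[0.002,0,0.03],[0,0,-0.002],1],[[0.002,0,0.055],[0,0,-0.002],1],[[0.002,0,0.075],[0,0,-0.002],1],[[0.002,0,0.08],[0,0,-0.002],1],[[0.002,0,0.08],[0,0,-0.002],0.6],[[0.002,0,0.08],[0,0,-0.002],0.4],[[0.002,0,0.08],[0,0,-0.002],0.3],[[0.002,0,0.08],[0,0,-0.002],0.2],[[0.002,0,0.08],[0,0,-0.002],0.1],[[0.002,0,0.08],[0,0,-0.002],0.1],[[0.002,0,0.08],[0,0,-0.002],0.1]]' --force 40

```text
time_s: 4.4
tool_pos: [526.5, -307.1, 92.0]
tool_rot: [[0.924, 0.383, 0.001], [0.383, -0.924, -0.001], [0.001, 0.001, -1.0]]
ft_force: [-0.4, -0.5, 6.0]
grip_width: 0.201
```

Gripped: 0.20 opening is about 17–18 mm. Lifting straight up.

drive_tool --rows '[[[0,0,-0.01],[0,0,0],0.1],[[0,0,-0.025],[0,0,0],0.1],[[0,0,-0.045],[0,0,0],0.1],[[0,0,-0.07],[0,0,0],0.1],[[0,0,-0.095],[0,0,0],0.1],[[0,0,-0.12],[0,0,0],0.1],[[0,0,-0.14],[0,0,0],0.1],[[0,0,-0.14],[0,0,0],0.1],[[0,0,-0.14],[0,0,0],0.1]]'

```text
time_s: 5.52
tool_pos: [525.4, -306.1, 230.8]
tool_rot: [[0.924, 0.383, -0.001], [0.383, -0.924, 0.001], [-0.001, -0.001, -1.0]]
ft_force: [0.0, 0.1, -1.9]
grip_width: 0.204
```

Run:
```python
from h import *
o=bot.observe(); print(o["time_s"],o["tool_pos"],o["grip_width"],o["ft_force"])
for c in ("top","scene"):
    im=bot.get_image(c)
    for n in ("gauge","gauge_grip"): print(c,n,[(np.round(d["xyz"]).tolist(),round(d["confidence"],2)) for d in bot.tip_of(c,n)])
    for n in ("vice","face_a","face_b"): print(c,n,[(np.round(d["xyz"],1).tolist(),round(d["confidence"],2)) for d in bot.tip_of(c,n)])
print(go([562,100,231],9.4,o),go([562,175,231],9.4,o))
```

```text
5.525 [ 525.42319481 -306.14479238  230.75700281] 0.2042190377804273 [ 0.00586227  0.1151266  -1.86575147]
top gauge [([639.0, -569.0, 23.0], 0.95), ([422.0, -303.0, 11.0], 0.73), ([468.0, -396.0, 16.0], 0.63), ([685.0, -368.0, 22.0], 0.63), ([456.0, -159.0, -0.0], 0.63)]
top gauge_grip [([543.0, -584.0, 8.0], 0.89), ([359.0, -265.0, 9.0], 0.88), ([403.0, -399.0, 7.0], 0.59), ([681.0, -263.0, 9.0], 0.57)]
top vice [([558.5, 173.3, -0.4], 0.78)]
top face_a [([563.7, 170.9, 93.5], 0.63), ([562.3, 178.8, 92.3], 0.5)]
top face_b [([563.7, 170.9, 93.5], 0.63), ([562.3, 178.8, 92.3], 0.5)]
scene gauge [([644.0, -568.0, 23.0], 0.89), ([472.0, -395.0, 10.0], 0.79), ([679.0, -365.0, 21.0], 0.77), ([423.0, -302.0, 13.0], 0.75), ([525.0, -312.0, 147.0], 0.6)]
scene gauge_grip [([541.0, -583.0, 11.0], 0.7), ([526.0, -304.0, 247.0], 0.65), ([397.0, -397.0, 8.0], 0.61), ([679.0, -267.0, 10.0], 0.61), ([362.0, -262.0, 10.0], 0.58)]
scene vice [([562.1, 174.6, -0.3], 0.57)]
scene face_a [([565.0, 179.2, 87.8], 0.44)]
scene face_b [([565.0, 179.2, 87.8], 0.44)]
([0.1893, -0.3612, 0.0001], 'rz(tool) deg/rad', np.float64(13.11), np.float64(0.2288), 'tilt', [-0.001, 0.0009, -1.0]) ([0.218, -0.4305, 0.0002], 'rz(tool) deg/rad', np.float64(13.11), np.float64(0.2288), 'tilt', [-0.001, 0.0009, -1.0])
```

Gauge is held (about 1.9 N weight), with its tip at about 147 mm. Carrying it over the vice, where the gap is at y≈174.8 for x=562 and yaw 9.4°.

drive_tool --rows '[[[0.018,-0.036,0],[0,0,0.03],0.1],[[0.04,-0.079,0],[0,0,0.1],0.1],[[0.063,-0.124,0],[0,0,0.18],0.1],[[0.086,-0.17,0],[0,0,0.229],0.1],[[0.109,-0.216,0],[0,0,0.229],0.1],[[0.132,-0.261,0],[0,0,0.229],0.1],[[0.155,-0.306,0],[0,0,0.229],0.1],[[0.178,-0.352,0],[0,0,0.229],0.1],[[0.2,-0.395,0],[0,0,0.229],0.1],[[0.212,-0.419,0],[0,0,0.229],0.1],[[0.218,-0.4305,0],[0,0,0.229],0.1],[[0.218,-0.4305,0],[0,0,0.229],0.1],[[0.218,-0.4305,0.02],[0,0,0.229],0.1],[[0.218,-0.4305,0.035],[0,0,0.229],0.1],[[0.218,-0.4305,0.043],[0,0,0.229],0.1],[[0.218,-0.4305,0.043],[0,0,0.229],0.1],[[0.218,-0.4305,0.043],[0,0,0.229],0.1]]'

```text
time_s: 8.25
tool_pos: [563.0, 174.4, 188.8]
tool_rot: [[0.987, 0.163, 0.001], [0.163, -0.987, 0.0], [0.001, -0.0, -1.0]]
ft_force: [-0.5, 0.2, -0.6]
grip_width: 0.204
```

Run:
```python
from h import *
o=bot.observe(); print(o["time_s"],o["tool_pos"],o["grip_width"],o["ft_force"])
im=bot.get_image("scene"); save(im,"s2.png",(370,110,490,230),5)
for n in ("gauge","gauge_grip","face_a"): print(n,[(np.round(d["xyz"],1).tolist(),round(d["confidence"],2)) for d in bot.tip_of("scene",n) if d["xyz"][1]>0])
print(go([562,174.8,180],9.4,o))
print("crop px of expected tip / gap ends", ((proj(im,[[o["tool_pos"][0],o["tool_pos"][1],o["tool_pos"][2]-84],[512,166.5,88],[612,183,88]])-[370,110])*5).round().tolist())
```

```text
8.25 [563.0379867  174.35692656 188.80468569] 0.20427489729289114 [-0.47124656  0.2102199  -0.64951503]
gauge []
gauge_grip []
face_a [([563.1, 181.4, 88.4], 0.57)]
([-0.001, -0.0006, 0.0088], 'rz(tool) deg/rad', np.float64(-0.03), np.float64(-0.0005), 'tilt', [0.0008, 0.0002, -1.0])
crop px of expected tip / gap ends [[252.0, 323.0], [159.0, 318.0], [338.0, 383.0]]
```

View pics/s2.png

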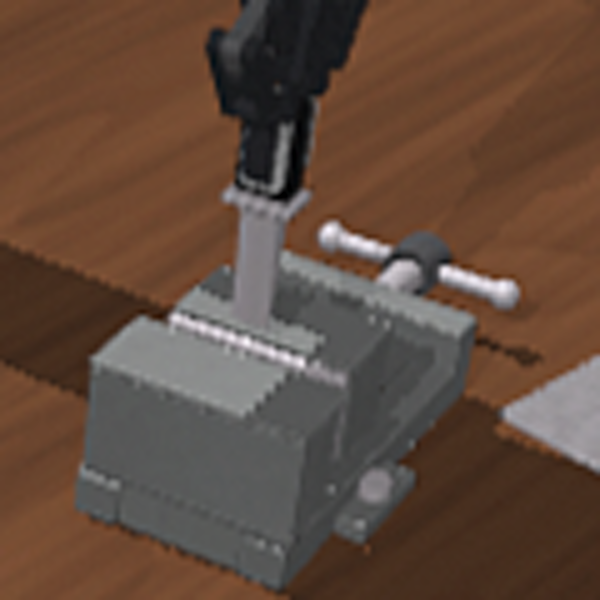

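The picture shows the blade upright over the vice, its lower end near crop (252, 325). The gap line runs (172, 318)–(345, 378), about 1 px (2–4 mm) further from the camera than my top-camera line. The cameras disagree slightly, so I'll probe the height by touch.

drive_tool --rows '[[[0,0,0.006],[0,0,0],0.1],[[0,0,0.012],[0,0,0],0.1],[[0,0,0.015],[0,0,0],0.1],[[0,0,0.017],[0,0,0],0.1],[[0,0,0.019],[0,0,0],0.1],[[0,0,0.019],[0,0,0],0.1]]' --force 60

```text
time_s: 9.2
tool_pos: [562.5, 174.5, 169.2]
tool_rot: [[0.987, 0.163, -0.0], [0.163, -0.987, 0.0], [-0.0, -0.0, -1.0]]
ft_force: [-0.7, -0.9, -1.5]
grip_width: 0.203
```

Run:
```python
from h import *
o=bot.observe(); print(o["time_s"],o["tool_pos"],o["grip_width"],o["ft_force"],o["torque"])
im=bot.get_image("scene"); P=proj(im,[[562,175,88],[562,180,88],[562,175,93],[567,175,88]]); print((P-P[0]).round(2).tolist(),P[0])
g=im["pixels"].mean(2)
# gap line in the scene: dark minimum per column beyond blade
for u in list(range(406,418,2))+list(range(428,438,2)):
    print(u,g[168:192,u].round().astype(int).tolist())
```

```text
9.2 [562.54172832 174.4981745  169.23818759] 0.2030303710836793 [-0.66196029 -0.92654316 -1.49674031] [-0.02822079 -0.01577901  0.02066819]
[[0.0, 0.0], [1.22, -0.77], [0.23, -1.66], [1.59, 0.78]] [419.4405499  179.89705263]
406 [74, 102, 137, 137, 104, 185, 191, 138, 132, 139, 140, 140, 141, 139, 139, 140, 141, 140, 140, 144, 130, 103, 88, 88]
408 [135, 145, 141, 143, 112, 74, 203, 192, 134, 142, 140, 139, 139, 140, 140, 140, 142, 140, 139, 141, 144, 124, 101, 92]
410 [120, 142, 139, 139, 147, 107, 172, 232, 181, 124, 134, 139, 140, 140, 140, 138, 141, 141, 141, 141, 142, 153, 119, 100]
412 [120, 143, 142, 140, 142, 139, 84, 173, 209, 139, 117, 140, 141, 139, 139, 138, 140, 141, 141, 141, 142, 145, 144, 105]
414 [80, 118, 141, 142, 142, 143, 120, 132, 201, 176, 113, 133, 145, 139, 139, 140, 140, 141, 141, 139, 141, 142, 145, 129]
416 [120, 123, 129, 134, 132, 131, 130, 130, 128, 128, 128, 127, 135, 140, 141, 141, 141, 142, 142, 141, 140, 141, 142, 147]
428 [77, 73, 73, 73, 74, 70, 121, 147, 145, 142, 144, 120, 83, 176, 185, 125, 95, 79, 120, 145, 110, 80, 85, 86]
430 [85, 75, 72, 83, 88, 87, 82, 120, 146, 144, 143, 141, 111, 108, 134, 137, 111, 85, 84, 87, 87, 87, 86, 85]
432 [76, 72, 82, 88, 87, 87, 86, 81, 120, 144, 144, 144, 150, 114, 115, 145, 142, 114, 87, 84, 87, 87, 86, 87]
434 [71, 82, 89, 87, 86, 86, 87, 88, 81, 126, 147, 144, 142, 113, 99, 119, 146, 129, 91, 83, 85, 88, 88, 88]
436 [78, 71, 77, 85, 87, 87, 87, 87, 85, 79, 125, 148, 110, 79, 83, 88, 115, 136, 119, 90, 84, 87, 88, 91]
```

No contact with the tip at about 85 mm, which is below the 88 mm plate tops. Continuing carefully.

drive_tool --rows '[[[0,0,0.002],[0,0,0],0.1],[[0,0,0.004],[0,0,0],0.1],[[0,0,0.005],[0,0,0],0.1],[[0,0,0.005],[0,0,0],0.1]]'

```text
time_s: 9.75
tool_pos: [562.5, 174.5, 164.2]
tool_rot: [[0.987, 0.163, -0.0], [0.163, -0.987, 0.0], [-0.0, -0.0, -1.0]]
ft_force: [-0.5, -0.2, -2.1]
grip_width: 0.198
```

Tip is at about 80 mm with no resistance, so it is in the gap. Going deeper while watching the drag.

drive_tool --rows '[[[0,0,0.002],[0,0,0],0.1],[[0,0,0.004],[0,0,0],0.1],[[0,0,0.006],[0,0,0],0.1],[[0,0,0.006],[0,0,0],0.1]]'

```text
time_s: 10.25
tool_pos: [562.4, 174.5, 158.1]
tool_rot: [[0.987, 0.163, -0.0], [0.163, -0.987, 0.0], [-0.0, -0.0, -1.0]]
ft_force: [-0.7, 0.6, -0.7]
grip_width: 0.202
```

Run:
```python
from h import *
o=bot.observe(); R=np.array(o["tool_rot"]); print(o["time_s"],o["tool_pos"],"force tool axes",(R.T@o["ft_force"]).round(2),o["torque"])
im=bot.get_image("scene"); save(im,"s3.png",(385,140,465,220),7)
```

```text
10.25 [562.41498985 174.46458608 158.0716091 ] force tool axes [-0.62 -0.71  0.71] [ 0.02402355 -0.03643968 -0.06376453]
```

View pics/s3.png

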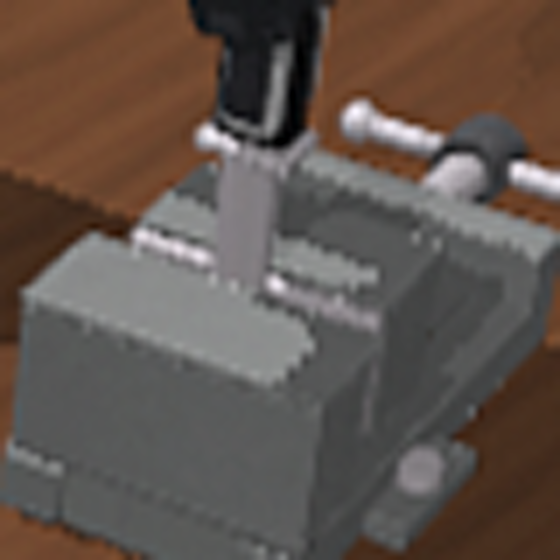

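The picture shows the blade passing into the slot between the bright plate strips at about crop (245, 280), in the middle of the jaws. Continuing down.

drive_tool --rows '[[[0,0,0.002],[0,0,0],0.1],[[0,0,0.004],[0,0,0],0.1],[[0,0,0.004],[0,0,0],0.1],[[0,0,0.004],[0,0,0],0.1]]'

```text
time_s: 10.8
tool_pos: [562.5, 174.5, 154.3]
tool_rot: [[0.987, 0.163, -0.0], [0.163, -0.987, 0.0], [-0.0, -0.0, -1.0]]
ft_force: [-0.4, -0.0, -3.1]
grip_width: 0.201
```

```bash
cat > f.py <<'E'
from h import *
o=bot.observe(); R=np.array(o["tool_rot"]); print(o["time_s"],o["tool_pos"],"force tool axes",(R.T@o["ft_force"]).round(2),"torque tool",(R.T@o["torque"]).round(3))
E
python3 f.py
```

```text
10.8 [562.46634258 174.543146   154.25206832] force tool axes [-0.35 -0.04  3.05] torque tool [ 0.072 -0.061  0.02 ]
```

drive_tool --rows '[[[0,0,0.002],[0,0,0],0.1],[[0,0,0.004],[0,0,0],0.1],[[0,0,0.004],[0,0,0],0.1],[[0,0,0.004],[0,0,0],0.1]]'

```text
time_s: 11.3
tool_pos: [562.6, 174.6, 150.2]
tool_rot: [[0.987, 0.163, -0.0], [0.163, -0.987, 0.0], [-0.0, -0.0, -1.0]]
ft_force: [-0.1, 2.0, -2.1]
grip_width: 0.199
```

```bash
python3 f.py
```

```text
11.3 [562.59867545 174.60447667 150.23235135] force tool axes [ 0.24 -2.02  2.11] torque tool [0.339 0.112 0.008]
```

A +2 N lateral force in world y shows the blade touching plate a first. Shifting it toward the moving jaw by 1 mm.

drive_tool --rows '[[[0,-0.0005,0],[0,0,0],0.1],[[0,-0.001,0],[0,0,0],0.1],[[0,-0.001,0],[0,0,0],0.1],[[0,-0.001,0],[0,0,0],0.1]]'

```text
time_s: 11.8
tool_pos: [562.4, 175.4, 150.4]
tool_rot: [[0.987, 0.163, -0.0], [0.163, -0.987, -0.0], [-0.0, 0.0, -1.0]]
ft_force: [-0.7, 0.2, -2.4]
grip_width: 0.203
```

```bash
python3 f.py
```

```text
11.8 [562.41541963 175.38072218 150.37053674] force tool axes [-0.61 -0.34  2.37] torque tool [-0.057 -0.004 -0.028]
```

drive_tool --rows '[[[0,0,0.002],[0,0,0],0.1],[[0,0,0.004],[0,0,0],0.1],[[0,0,0.004],[0,0,0],0.1],[[0,0,0.004],[0,0,0],0.1]]'

```text
time_s: 12.3
tool_pos: [562.3, 175.3, 146.2]
tool_rot: [[0.987, 0.163, -0.0], [0.163, -0.987, -0.0], [-0.0, 0.0, -1.0]]
ft_force: [0.6, -0.6, -1.7]
grip_width: 0.195
```

```bash
python3 f.py
```

```text
12.3 [562.31084829 175.31946931 146.20337035] force tool axes [0.47 0.7  1.72] torque tool [-0.216  0.021 -0.051]
```

drive_tool --rows '[[[0,0,0.001],[0,0,0],0.1],[[0,0,0.002],[0,0,0],0.1],[[0,0,0.002],[0,0,0],0.1],[[0,0,0.002],[0,0,0],0.1]]'

```text
time_s: 12.8
tool_pos: [562.5, 175.4, 144.3]
tool_rot: [[0.987, 0.163, 0.0], [0.163, -0.987, -0.0], [0.0, 0.0, -1.0]]
ft_force: [0.4, -1.1, -1.5]
grip_width: 0.204
```

```bash
python3 f.py
```

```text
12.8 [562.51012606 175.41910824 144.32494072] force tool axes [0.18 1.16 1.55] torque tool [-0.359  0.03  -0.024]
```

drive_tool --rows '[[[0,0,0.001],[0,0,0],0.1],[[0,0,0.002],[0,0,0],0.1],[[0,0,0.002],[0,0,0],0.1],[[0,0,0.002],[0,0,0],0.1]]'

```text
time_s: 13.3
tool_pos: [562.5, 175.5, 142.3]
tool_rot: [[0.987, 0.163, 0.0], [0.163, -0.987, 0.0], [0.0, -0.0, -1.0]]
ft_force: [0.6, -0.7, -0.1]
grip_width: 0.205
```

```bash
python3 f.py
```

```text
13.3 [562.51491888 175.48925447 142.31945655] force tool axes [0.48 0.79 0.06] torque tool [-0.315  0.17  -0.016]
```

Both plates are starting to touch (gap about 6 mm, centre y≈175.2). Nudging 0.2 mm back and going down 4 mm.

drive_tool --rows '[[[0,0.0002,0.001],[0,0,0],0.1],[[0,0.0002,0.002],[0,0,0],0.1],[[0,0.0002,0.003],[0,0,0],0.1],[[0,0.0002,0.004],[0,0,0],0.1],[[0,0.0002,0.004],[0,0,0],0.1]]'

```text
time_s: 13.92
tool_pos: [562.5, 175.4, 138.3]
tool_rot: [[0.987, 0.163, 0.0], [0.163, -0.987, 0.0], [0.0, -0.0, -1.0]]
ft_force: [0.4, -0.6, 0.9]
grip_width: 0.199
```

```bash
python3 f.py
```

```text
13.925 [562.52507013 175.36828336 138.30598074] force tool axes [ 0.29  0.7  -0.95] torque tool [-0.102  0.068  0.029]
```

drive_tool --rows '[[[0,0,0.001],[0,0,0],0.1],[[0,0,0.002],[0,0,0],0.1],[[0,0,0.003],[0,0,0],0.1],[[0,0,0.003],[0,0,0],0.1],[[0,0,0.003],[0,0,0],0.1]]'

```text
time_s: 14.55
tool_pos: [562.5, 175.3, 135.3]
tool_rot: [[0.987, 0.163, 0.0], [0.163, -0.987, 0.0], [0.0, -0.0, -1.0]]
ft_force: [0.8, -1.0, 0.4]
grip_width: 0.2
```

```bash
python3 f.py
```

```text
14.55 [562.50827083 175.3321561  135.26655782] force tool axes [ 0.59  1.14 -0.35] torque tool [-0.029  0.104 -0.014]
```

drive_tool --rows '[[[0,0.0001,0.001],[0,0,0],0.1],[[0,0.0001,0.002],[0,0,0],0.1],[[0,0.0001,0.003],[0,0,0],0.1],[[0,0.0001,0.003],[0,0,0],0.1],[[0,0.0001,0.003],[0,0,0],0.1],[[0,0.0001,0.003],[0,0,0],0.1]]'

```text
time_s: 15.3
tool_pos: [562.5, 175.2, 132.3]
tool_rot: [[0.987, 0.163, 0.0], [0.163, -0.987, 0.0], [0.0, -0.0, -1.0]]
ft_force: [0.6, 0.0, 1.6]
grip_width: 0.197
```

Run:
```python
from h import *
F=[];T=[]
for i in range(8):
    im=bot.get_image("scene"); o=bot.observe(); R=np.array(o["tool_rot"]); F.append(R.T@o["ft_force"]); T.append(R.T@o["torque"])
print(o["time_s"],o["tool_pos"],o["grip_width"],o["qd"]); print(np.mean(F,0).round(2),np.std(F,0).round(2),np.mean(T,0).round(3))
save(im,"s4.png",(385,140,465,220),7)
```

```text
15.7 [562.48077316 175.21020814 132.31336694] 0.20261348549633654 [ 0.02691145  0.009452    0.06233151 -0.02310849  0.07287539  0.05294683]
[ 0.72 -0.13 -1.29] [0.41 0.38 0.48] [0.002 0.155 0.003]
```

View pics/s4.png

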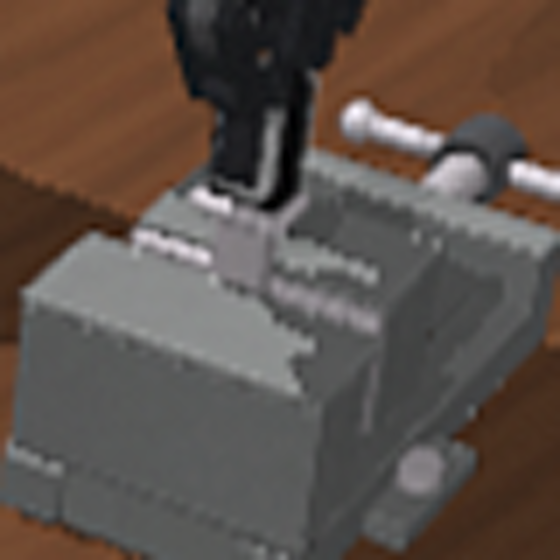

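Lateral load is about 0 (balanced), upward drag is about 2.8 N including the weight, and the blade is upright and near mid-plate. Handing in.

```bash
python3 -c "
from station import bot
print(bot.sign_off())"
```

```text
the job is handed in; nothing more can be done
None
```

The gauge is out of its holder and down between the vice plates, still gripped at 60 N. I handed the job in at about 15.7 s, and sign-off gave no verdict.

**Last checks**
- **Depth:** the tip is about 48 mm above the bench, roughly 40 mm below the plate tops. The gap works out at about 6 mm, so each plate should be pressed back about 0.8 mm. I got that from touch and the taper; I had no direct reading of the plates.
- **Contact:** average sideways force across the gap was about 0.1 N, so both plates are loaded about evenly. The upward drag was about 2.8 N once the gauge's own weight is counted, which is a little light for "several newtons".
- **Pose:** the tool points straight down and is turned 9.4° to follow the gap. In the last picture the blade sits within about 6 mm of the plates' middle.
- **Other objects:** my moves kept clear of the oil bottle, file, brush and square, but I did not measure their positions again at the end.

**What disagreed**
- **Gap position:** the scene camera put the gap 2–4 mm further toward the moving jaw than the top camera did. I settled it by touch. The blade went in on the top-camera line, brushed the fixed jaw's plate lightly, and I re-centred it by about 0.7 mm.
- **Gauge direction in the holder:** fitting the gauge outline in the scene camera gave an unreliable angle (44–51°). I used the top camera's 22.4° instead, and the grasp held.

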